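Put the reamer away in the crowded tool caddy

ROBOT

A 6-joint arm with a two-finger parallel gripper is mounted at the origin on the work surface. World frame = base frame: x ahead of the robot, y to its left, z up, the work surface at z = 0. Lengths are in m, angles in rad, forces in N, time in s.
With the tool pointing down it reaches from about 0.35 to 0.875 m from the base axis. Payload 4.2 kg.
Tool frame: the origin (TCP) lies between the finger pads; the fingertips stand 25 mm ahead of it and the grasp point (between the pads) lies 6 mm ahead of it; x points along the fingers, y is the direction in which the jaws open and shut, and the axes are right-handed (so a half turn about x gives the same grasp; the last joint's range is limited). The gripper opens to 87 mm and grips with 3 to 60 N. Pads are 19 mm wide; open, the fingers measure 117 mm over their backs; the gripper's body (75 mm by 190 mm) begins 51 mm behind the grasp point.
Start: joints at [-1.081, 0.385, 0.008, 0, -1.194, -0.259], TCP at [0.143, -0.608, 0.248] pointing down, gripper open.
Joint ranges: [-3.14, 3.14], [-1.21, 2.06], [-1.07, 1.41], [-3.16, 2.05], [-2.99, -0.16], [-3.1, 3.1]. Speed limits (rad/s): [2.79, 2.79, 3.14, 3.14, 3.14, 3.14].

INTERFACE

Orientations are given as a unit quaternion [x, y, z, w].
In Python, from cell import r, viewer gives the robot as it stands.
- The arm moves only by the tool servo_tool, never from a script. Its argument "rows" is one flat list of numbers, 5 for each row, row after row: the shift along the tool's x, y, z in cm, then the turn about the tool's x in degrees, then the opening, from -1 (shut) to 1 (fully open). In form: [dx, dy, dz, roll, fingers, dx, dy, dz, roll, fingers, ...]. A call has 1 to 8 rows; each row is the pose to reach, as a shift and turn from the pose commanded when the call began, along the tool's axes at that moment; what a row does not reach only later rows make up. A row lasts 1/10 s, in which the tool goes at most 50 mm and 8.59 degrees, less where a joint would pass 70% of its speed; a pose out of reach is approached as far as the arm can. A call with a gripper value outside its range is refused whole. The fingers move at their own pace and stop on an object; the grip force is fixed at half the most. Time passes only in rows, so rows that repeat a pose let the fingers close. It gives the time, the measured TCP pose, the force and the opening at its end, in the units of the state.
- r.observe(): the state, without advancing time (a new reading comes with each control period).
- viewer.read_camera(name): name is "scene" or "top" or "wrist"; returns the picture (384x512x3 uint8, blue, green, red); there is no depth.
- viewer.camera_model(name): a dict with "camera_matrix" (3x3 intrinsics, pixels), "xyz" and "attitude" of the camera in the world; the wrist camera has in their place "hand_eye" (4x4, takes a point from camera to tool coordinates, whose origin is the TCP and whose axes are the tool frame's). Camera axes: x right, y up, looking along -z (the intrinsics and any distortion apply to the point x, -y, -z); pixel columns grow to the right and rows downward; lengths in m; the calibration is good to about 2 mm. A picture is of the moment at which its call begins: read the wrist's pose just before it. camera_model takes no time and is no camera call.
- r.close_job(): hands the job in, once; it reports no verdict.
The state is a dict: "clock": time; "qpos": joint angles; "dq": joint speeds; "joint_torque": joint torques, N m; "tcp_pos": TCP position; "orientation": TCP orientation; "wrist_force": force on the tool from outside, world axes, zero at the start; "torque": the same for the moment, N m; "width": finger opening in m.
Only numpy, scipy, OpenCV 4.12 (cv2) and the standard library are available. Lean on these libraries where they do the work, as an engineer would, in place of code of your own. Each camera call takes 0.05 s, during which the arm holds its last target. There are 200 camera calls.

TASK

Take the reamer, the tool with the plain straight round handle, out of the bench stand and put it away, point down, in the small crowded wooden caddy where two flat wooden sticks and two steel rules already stand. Lower it gently between the two wooden sticks, easing their feet aside without pressing hard, and keep hold of it until its point is down at the bottom; then let go. Both sticks must stay standing in the caddy.

Things in the scene. Friction and masses are not known exactly. Their poses are not given: they have to be found in the camera images.
- reamer_grip (a point): Centre of the reamer's handle, on its axis; z points up, from point to handle. Loose tool, 172 mm long, 120 g: steel cone 7 mm wide at its flat point, 10 mm just above, 19 mm at 30 mm up, 21 mm at 92 mm; brass collar 34 mm wide at 92-98 mm; plain straight round dark-wood handle 26 mm wide at 98-172 mm, this point at 135 mm. Beside it in the stand: awl (mushroom handle, shorter) and chisel (square handle, shorter).
- reamer_tip (a point): Centre of the reamer's flat point, 135 mm below reamer_grip, same axes. It starts upright, hanging by its collar in one of three 24 mm holes, 75 mm apart in a row (roughly along y), in a fixed wooden stand 70 x 230 mm whose top is 98 mm above the bench; lifts straight out. The handle then stands 104 to 178 mm above the bench, its neighbours' up to 156 mm.
- caddy: Open-topped wooden box fixed to the bench. Outside 56 (own x) x 94 mm (y), rim 78 mm above the bench; inside 40 x 78 mm, floor at 8 mm. Origin: centre of its underside, on the bench; z up. Two sticks lean apart along y, each on a loose steel rule (4 mm thick, top 120 mm above the bench) on the end wall, feet together mid-floor: a V opening on the caddy's axis, 44 mm wide at the rim, nearly shut at the floor.
- stick_a_mid (a point): Centre of wooden stick A: loose flat smooth pale-wood clamping stick, 32 mm wide, 12 mm thick, 105 mm long, 45 g, standing in the caddy and leaning about 17 degrees towards its +y wall. Own z runs along it to its top (about 110 mm above the bench), y across its thickness; this point is about 60 mm above the bench. A push of a newton or so slides its foot.
- stick_b_mid (a point): Centre of wooden stick B: the same as stick A, leaning towards the caddy's -y wall.

How it is judged:
On the way, in this order (a step that is already met when the one before it is completed fails the run):
1. the reamer is held clear above the stand, its point more than 100 mm above the bench (contact force between reamer and the fingers above 0.5 N and height (world z) of reamer_tip above 0.1 m), for 0.1 s.
2. still held, the reamer's point is inside the caddy within 15 mm of its floor (contact force between reamer and the fingers above 0.5 N and x of reamer_tip in the frame of caddy between -0.024 and 0.024 m and y of reamer_tip in the frame of caddy between -0.039 and 0.039 m and z of reamer_tip in the frame of caddy below 0.023 m), for 0.1 s.
At the end, for the whole second after the job is handed in: The reamer stands released and at rest in the caddy, its point between the sticks, within 15 mm of the floor, leaning under 25 degrees. Both sticks still stand in the caddy: middles under 80 mm above the bench and within 50 mm of the caddy's axis, leaning under 34 degrees (x of reamer_tip in the frame of caddy between -0.024 and 0.024 m and y of reamer_tip in the frame of caddy between -0.039 and 0.039 m and z of reamer_tip in the frame of caddy below 0.023 m and angle between reamer_grip's own z axis and vertical below 0.45 rad and linear speed of reamer below 0.03 m/s and contact force between reamer and the fingers below 0.1 N and y of reamer_tip in the frame of stick_a_mid below 0 m and y of reamer_tip in the frame of stick_b_mid above 0 m and horizontal distance between each of stick_a_mid, stick_b_mid and caddy below 0.05 m and height (world z) of each of stick_a_mid, stick_b_mid below 0.08 m and angle between each of stick_a_mid, stick_b_mid's own z axis and vertical below 0.6 rad); the robot touches nothing.
It fails at once if the reamer is pressed on the caddy with more than 30 N (contact force between reamer and caddy above 30 N).
It fails at once if the reamer is pressed on a wooden stick with more than 25 N (contact force between reamer and stick_a above 25 N or contact force between reamer and stick_b above 25 N).
It also fails if it takes over 51 s, if anything falls off the work surface, if the arm or the gripper's body presses on something with over 40 N, if the wrist force passes 120 N, or if a joint passes its speed limit or range.

## Working session

There is one attempt and no reset: what is moved stays moved. The work goes in short steps, Python scripts to look and compute and a tool call to move; the robot and the scene stay as the last step left them, time stands still between calls to the robot, and variables do not carry over. Pictures are saved under pics/ and viewed, about 8 in all and at most 12, crops included, and the job is handed in when it is done.

Besides the shell and the picture viewer there is one more tool, called after ">>>" as a command line: name --argument value ..., lists and objects as JSON in quotes. servo_tool: Moves the arm, as the interface text tells. Its arguments: {"type":"object","properties":{"rows":{"type":"array"}},"required":["rows"]}

```bash
mkdir -p pics; ls; python3 - <<'E'
from cell import r, viewer
import cv2, numpy as np
s=r.observe();print({k:np.round(v,3) for k,v in s.items()})
for n in ["scene","top","wrist"]:
    print(n,viewer.camera_model(n)); cv2.imwrite(f"pics/{n}0.png",viewer.read_camera(n))
a=cv2.imread("pics/scene0.png");b=cv2.imread("pics/top0.png")
cv2.imwrite("pics/t0.png",cv2.resize(b,(800,600)))
cv2.imwrite("pics/s0.png",cv2.resize(a,(800,600)))
E
```

```text
pics
{'clock': np.float64(0.0), 'qpos': array([-1.081e+00,  3.860e-01,  7.000e-03, -1.000e-03, -1.194e+00,
       -2.590e-01]), 'dq': array([ 0.001,  0.002,  0.002,  0.   ,  0.001, -0.001]), 'joint_torque': array([ 2.0000e-03, -3.9067e+01,  1.8740e+01,  4.2200e+00,  1.1000e-02,
       -0.0000e+00]), 'tcp_pos': array([ 0.143, -0.608,  0.246]), 'orientation': array([-0.081,  0.703,  0.082,  0.702]), 'wrist_force': array([-0.455,  0.304,  0.157]), 'torque': array([-0.037, -0.016,  0.027]), 'width': np.float64(0.087)}
scene {'camera_matrix': array([[486.82407674,   0.        , 262.4741844 ],
       [  0.        , 486.82407674, 196.61337437],
       [  0.        ,   0.        ,   1.        ]]), 'xyz': array([1.05535038, 0.08656921, 1.03076584]), 'attitude': array([0.16552132, 0.20375908, 0.75219671, 0.60438815])}
top {'camera_matrix': array([[352.66628197,   0.        , 253.739602  ],
       [  0.        , 352.66628197, 189.56500778],
       [  0.        ,   0.        ,   1.        ]]), 'xyz': array([ 0.46676711, -0.00800868,  0.93796869]), 'attitude': array([-0.02362503,  0.02031092,  0.7169357 , -0.69644277])}
wrist {'camera_matrix': array([[286.9817198 ,   0.        , 254.84196903],
       [  0.        , 286.9817198 , 188.39001301],
       [  0.        ,   0.        ,   1.        ]]), 'hand_eye': array([[-8.88219655e-04,  2.39212930e-01, -9.70966727e-01,
        -1.36520211e-01],
       [ 9.99999039e-01,  1.24592294e-03, -6.07825076e-04,
         5.03978374e-04],
       [ 1.06435010e-03, -9.70966334e-01, -2.39213807e-01,
        -6.60373555e-02],
       [ 0.00000000e+00,  0.00000000e+00,  0.00000000e+00,
         1.00000000e+00]])}
```

View pics/t0.png

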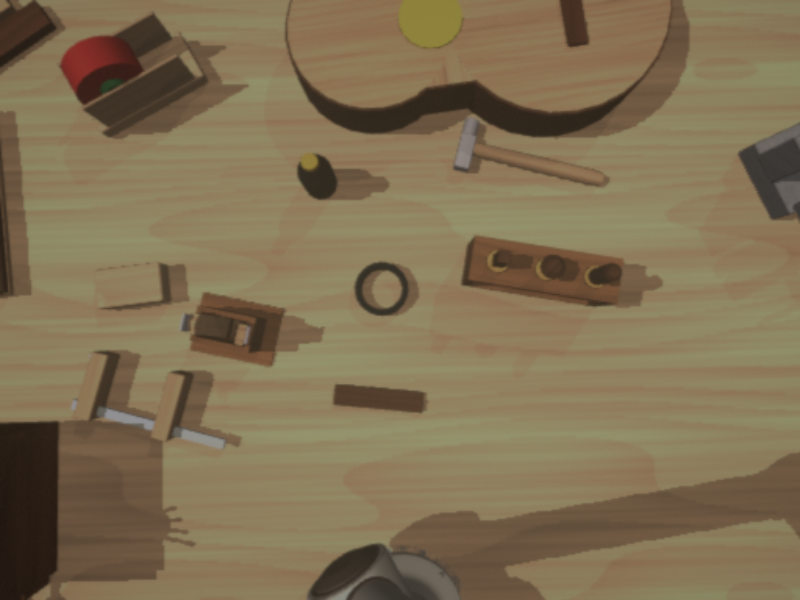

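View pics/s0.png

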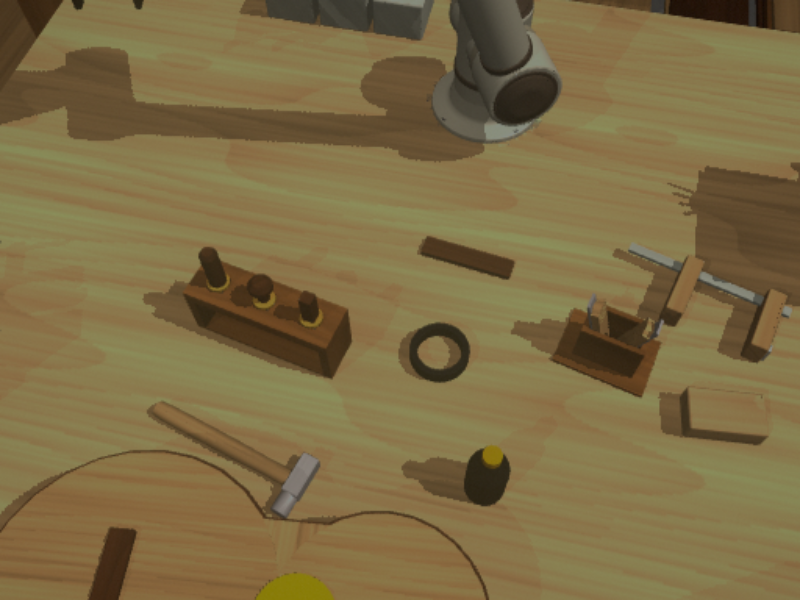

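The top view shows the stand at right with the reamer the rightmost tool, about (603,272); scene view confirms it as the tall plain handle at (210,265). The caddy is at about (237,328) in the top view and (607,345) in the scene view.

```bash
cat > h.py <<'E'
import numpy as np, cv2
from scipy.spatial.transform import Rotation as R
from cell import r, viewer
def cam(n,s=None):
    m=viewer.camera_model(n);K=m["camera_matrix"]
    if n=="wrist":
        s=s or r.observe();Rt=R.from_quat(s["orientation"]).as_matrix();H=m["hand_eye"]
        return K,Rt@H[:3,:3],Rt@H[:3,3]+s["tcp_pos"]
    return K,R.from_quat(m["attitude"]).as_matrix(),m["xyz"]
def proj(c,p):
    K,A,t=c;q=(np.atleast_2d(p)-t)@A;q=q*[1,-1,-1];u=q@K.T;return u[:,:2]/u[:,2:]
def onz(c,uv,z):
    K,A,t=c;d=A@(np.linalg.solve(K,[uv[0],uv[1],1])*[1,-1,-1]);return t+d*(z-t[2])/d[2]
E
python3 - <<'E'
from h import *
T=cam("top");S=cam("scene");f=512/800
for n,c,pts in [("top",T,[((595,275),.104),((612,271),.178),((205,294),.078),((284,311),.078),((271,364),.078),((191,347),.078),((500,260),.104)]),("scene",S,[((218,284),.104),((208,253),.178),((310,320),.104)])]:
    for p,z in pts: print(n,p,onz(c,np.array(p)*f,z).round(4))
a=cv2.imread("pics/top0.png")[180:240,110:190];b=cv2.imread("pics/scene0.png")[180:260,345:430]
c=cv2.imread("pics/top0.png")[145:205,290:405]
A=cv2.resize(a,(400,300),interpolation=2);B=cv2.resize(b,(400,300),interpolation=2) ;C=cv2.resize(c,(575,300),interpolation=2)
D=cv2.resize(cv2.imread("pics/scene0.png")[150:205,110:180],(225,300),interpolation=2)
cv2.imwrite("pics/c1.png",np.vstack([np.hstack([A,B]),np.hstack([C,D])]))
E
```

```text
top (595, 275) [ 0.5421 -0.3068  0.104 ]
top (612, 271) [ 0.5403 -0.304   0.178 ]
top (205, 294) [0.5325 0.2951 0.078 ]
top (284, 311) [0.5023 0.1716 0.078 ]
top (271, 364) [0.4205 0.1932 0.078 ]
top (191, 347) [0.4504 0.3175 0.078 ]
top (500, 260) [ 0.5693 -0.1638  0.104 ]
scene (218, 284) [ 0.5448 -0.3059  0.104 ]
scene (208, 253) [ 0.5414 -0.3046  0.178 ]
scene (310, 320) [ 0.5735 -0.1601  0.104 ]
```

View pics/c1.png

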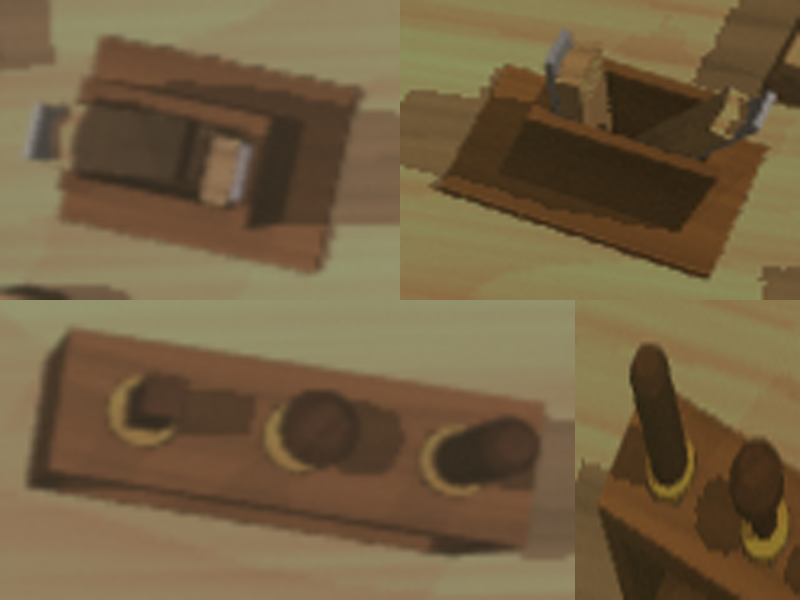

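The crops show the caddy box standing on a wide base board, with stick/rule A on the left (+y) and stick B on the right. I'll go to the reamer first and look at the caddy closely later.

```bash
cat >> h.py <<'E'
def plan(target,ydir=None,s=None):
    s=s or r.observe();Rt=R.from_quat(s["orientation"]).as_matrix()
    print("tcp",s["tcp_pos"].round(4),"t",round(float(s["clock"]),2),"F",s["wrist_force"].round(2),"w",round(float(s["width"]),4))
    print("tool cols",Rt.round(3).tolist())
    print("shift cm",(Rt.T@(np.array(target)-s["tcp_pos"])*100).round(2))
    if ydir is not None:
        v=Rt.T@np.array([ydir[0],ydir[1],0.]);a=np.degrees(np.arctan2(v[2],v[1]));print("roll",round(a,1),"or",round((a+180)%360-180 if False else a-180*np.sign(a),1))
E
python3 - <<'E'
from h import *
rd=np.array([.0277,.1445]);rd/=np.hypot(*rd)
plan([.542,-.305,.26],[rd[1],-rd[0]])
E
```

```text
tcp [ 0.1429 -0.608   0.2467] t 0.15 F [-0.04 -1.06 -0.17] w 0.0871
tool cols [[-0.0, -0.229, 0.974], [0.002, 0.974, 0.229], [-1.0, 0.002, -0.0]]
shift cm [-1.3  20.37 45.78]
roll 114.1 or -65.9
```

>>> servo_tool --rows '[-1.3, 5, 11.5, -8, 1, -1.3, 10, 23, -16, 1, -1.3, 15, 34, -24, 1, -1.3, 20.4, 45.8, -32, 1, -1.3, 20.4, 45.8, -40, 1, -1.3, 20.4, 45.8, -48, 1, -1.3, 20.4, 45.8, -56, 1, -1.3, 20.4, 45.8, -64, 1]'

```text
clock: 0.95
tcp_pos: [0.4626, -0.3652, 0.2591]
orientation: [-0.443, 0.551, 0.443, 0.551]
wrist_force: [0.6, -0.8, 0.8]
width: 0.087
```

>>> servo_tool --rows '[0, 0, 0, 0, 1, 0, 0, 0, 0, 1, 0, 0, 0, 0, 1]'

```text
clock: 1.25
tcp_pos: [0.4607, -0.367, 0.2589]
orientation: [-0.441, 0.553, 0.441, 0.553]
wrist_force: [0.0, 0.2, -0.6]
width: 0.0868
```

```bash
python3 - <<'E'
from h import *
rd=np.array([.0277,.1445]);rd/=np.hypot(*rd)
s=r.observe();plan([.542,-.305,.26],[rd[1],-rd[0]],s)
print(s["qpos"].round(2))
im=viewer.read_camera("wrist");cv2.imwrite("pics/w1.png",cv2.resize(im,(800,600),interpolation=2))
c=cam("wrist",s);print(proj(c,[[.542,-.305,.178],[.542,-.305,.104]])*800/512)
E
```

```text
tcp [ 0.4607 -0.367   0.2589] t 1.25 F [ 0.04  0.2  -0.65] w 0.0868
tool cols [[-0.001, -0.975, 0.222], [0.0, 0.222, 0.975], [-1.0, 0.001, 0.0]]
shift cm [-0.12 -6.55  7.85]
roll 178.0 or -2.0
[-0.4   0.32 -0.07 -0.   -1.19  0.17]
[[276.47054431 453.68721604]
 [303.75316915 392.42013213]]
```

View pics/w1.png

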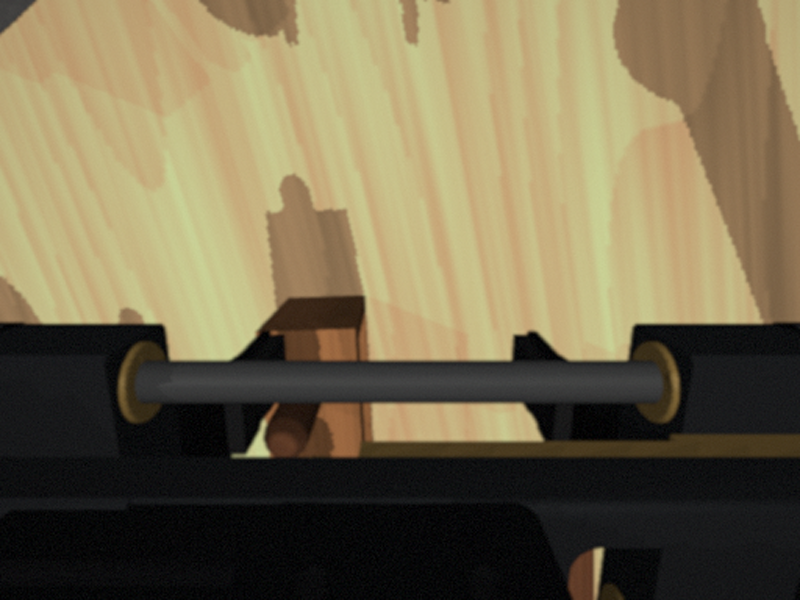

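The wrist view shows the handle top at about (285,437), between bar and gripper body; predicted (276,454).

```bash
python3 - <<'E'
from h import *
s=r.observe();c=cam("wrist",s)
p=onz(c,np.array([285,437])*.64,.178);print(p)
plan([.542,-.305,.26],None,s)
E
```

```text
[ 0.53440615 -0.31415234  0.178     ]
tcp [ 0.4604 -0.3674  0.259 ] t 1.3 F [ 0.25 -0.34 -0.12] w 0.0873
tool cols [[-0.001, -0.975, 0.223], [0.0, 0.223, 0.975], [-1.0, 0.001, 0.0]]
shift cm [-0.1  -6.56  7.9 ]
```

>>> servo_tool --rows '[-0.1, -3.3, 4, -2, 1, -0.1, -6.6, 7.9, -2, 1, -0.1, -6.6, 7.9, -2, 1, -0.1, -6.6, 7.9, -2, 1]'

```text
clock: 1.7
tcp_pos: [0.5431, -0.3045, 0.2597]
orientation: [-0.45, 0.545, 0.451, 0.545]
wrist_force: [-0.2, -0.0, 0.4]
width: 0.0869
```

```bash
python3 - <<'E'
from h import *
s=r.observe();plan([.542,-.305,.159],[.982,-.188],s)
im=viewer.read_camera("wrist")
c=cam("wrist",s);print(proj(c,[[.542,-.305,.178],[.542,-.305,.104]])*800/512)
t=viewer.read_camera("top");sc=viewer.read_camera("scene")
A=cv2.resize(im,(512,384));B=cv2.resize(sc[120:220,90:210],(288,240));
D=cv2.resize(t[135:215,290:410],(288,192))
out=np.zeros((432,800,3),np.uint8);out[:384,:512]=A;out[:240,512:]=B;out[240:432,512:]=D
cv2.imwrite("pics/w2.png",out)
for k in("top","scene"):print(k,proj(cam(k),[[.542,-.305,.178]]))
E
```

```text
tcp [ 0.5431 -0.3045  0.2597] t 1.7 F [-0.15 -0.    0.36] w 0.0869
tool cols [[-0.001, -0.982, 0.187], [0.0, 0.187, 0.982], [-1.0, 0.001, 0.0]]
shift cm [10.07  0.09 -0.07]
roll -180.0 or 0.0
[[397.67395513 314.10837147]
 [397.50714044 282.64133665]]
top [[392.08520819 172.64526253]]
scene [[132.84875184 162.10481966]]
```

View pics/w2.png

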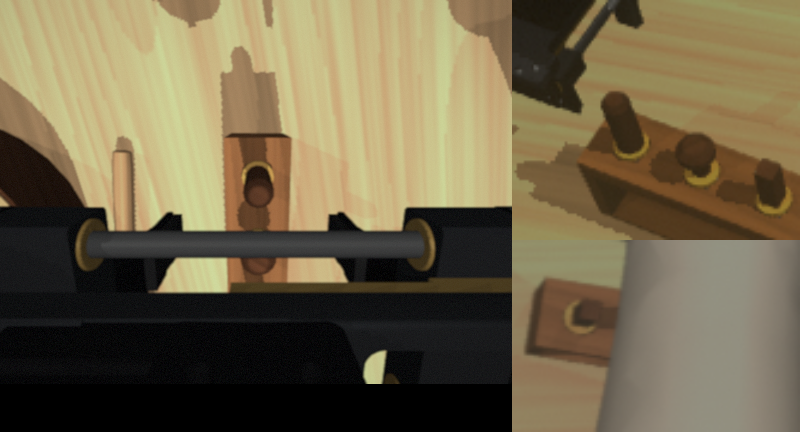

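The wrist view shows the handle top around (258,190), a few mm off the prediction. The scene view agrees within 1 px, so I take a compromise, descend and grip.

>>> servo_tool --rows '[3.5, 0.15, -0.3, 0, 1, 7, 0.15, -0.3, 0, 1, 9.5, 0.15, -0.3, 0, 1, 10.1, 0.15, -0.3, 0, 1, 10.1, 0.15, -0.3, 0, 1, 10.1, 0.15, -0.3, 0, 0.2, 10.1, 0.15, -0.3, 0, -0.5, 10.1, 0.15, -0.3, 0, -1]'

```text
clock: 2.65
tcp_pos: [0.5418, -0.3073, 0.1607]
orientation: [-0.452, 0.544, 0.45, 0.545]
wrist_force: [0.1, 0.8, 0.1]
width: 0.0707
```

>>> servo_tool --rows '[0, 0, 0, 0, -1, 0, 0, 0, 0, -1, 0, 0, 0, 0, -1, 0, 0, 0, 0, -1, 0, 0, 0, 0, -1]'

```text
clock: 3.15
tcp_pos: [0.5412, -0.307, 0.1591]
orientation: [-0.451, 0.545, 0.451, 0.545]
wrist_force: [0.0, 0.5, 0.0]
width: 0.0311
```

>>> servo_tool --rows '[0, 0, 0, 0, -1, 0, 0, 0, 0, -1, 0, 0, 0, 0, -1, 0, 0, 0, 0, -1]'

```text
clock: 3.55
tcp_pos: [0.541, -0.307, 0.159]
orientation: [-0.451, 0.545, 0.451, 0.545]
wrist_force: [-0.8, -0.2, 1.0]
width: 0.0248
```

>>> servo_tool --rows '[-2, 0, 0, 0, -1, -5, 0, 0, 0, -1, -8.5, 0, 0, 0, -1, -12, 0, 0, 0, -1, -14, 0, 0, 0, -1, -15, 0, 0, 0, -1, -15, 0, 0, 0, -1, -15, 0, 0, 0, -1]'

```text
clock: 4.35
tcp_pos: [0.5407, -0.3066, 0.3074]
orientation: [-0.45, 0.545, 0.452, 0.545]
wrist_force: [0.8, 0.1, -2.1]
width: 0.0251
```

```bash
python3 - <<'E'
from h import *
s=r.observe();plan([.48,.33,.309],[.971,-.238],s)
im=viewer.read_camera("wrist");sc=viewer.read_camera("scene");cv2.imwrite("pics/sc3raw.png",sc)
A=cv2.resize(im,(400,300));B=cv2.resize(sc[60:180,80:240],(400,300),interpolation=2)
T=cv2.imread("pics/top0.png");
cv2.imwrite("pics/w3.png",np.hstack([A,B]))
for k in("scene","wrist"):print(k,proj(cam(k,s),[s["tcp_pos"]+[0,0,z] for z in(.019,-.055,-.061,-.153)]))
E
```

```text
tcp [ 0.5407 -0.3066  0.3074] t 4.35 F [ 0.76  0.05 -2.08] w 0.0251
tool cols [[-0.002, -0.982, 0.187], [0.002, 0.187, 0.982], [-1.0, 0.003, 0.001]]
shift cm [-4.000e-02  1.788e+01  6.140e+01]
roll -177.0 or 3.0
scene [[114.13355245 115.98144976]
 [123.81135895 140.15383902]
 [124.54042228 141.97483044]
 [134.82182634 167.65483357]]
wrist [[252.76065647 265.69055999]
 [253.05200256 212.66309209]
 [253.06678308 209.97291211]
 [253.22077078 181.94584005]]
```

View pics/w3.png

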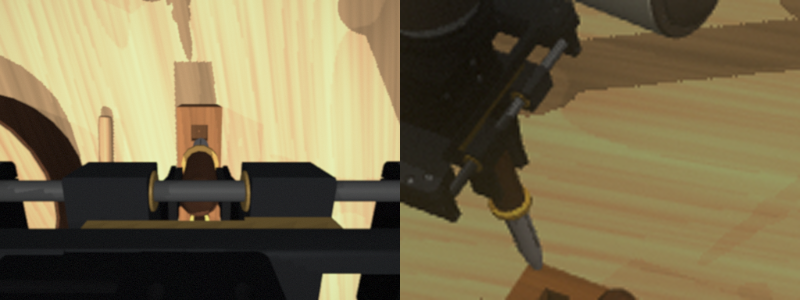

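>>> servo_tool --rows '[0, 1, 3, 0, -1, 0, 2.3, 7.5, 0, -1, 0, 3.6, 12, 1, -1, 0, 5, 16.5, 2, -1, 0, 6.3, 21, 3, -1, 0, 7.6, 25.5, 3, -1, 0, 9, 30, 3, -1, 0, 10, 33, 3, -1]'

```text
clock: 5.25
tcp_pos: [0.5037, 0.0383, 0.3081]
orientation: [-0.437, 0.557, 0.437, 0.555]
wrist_force: [0.5, -0.8, -2.1]
width: 0.0255
```

>>> servo_tool --rows '[0, 1, 4, 0, -1, 0, 2.3, 8.5, 0, -1, 0, 3.6, 13, 0, -1, 0, 5, 17.5, 0, -1, 0, 6, 22, 0, -1, 0, 6.6, 26, 0, -1, 0, 6.6, 28, 0, -1, 0, 6.6, 28, 0, -1]'

```text
clock: 6.05
tcp_pos: [0.507, 0.326, 0.3066]
orientation: [-0.437, 0.557, 0.437, 0.555]
wrist_force: [-0.5, -0.3, -1.6]
width: 0.0255
```

```bash
python3 - <<'E'
from h import *
s=r.observe();plan([.476,.244,.309],[.971,-.238],s)
im=viewer.read_camera("wrist");cv2.imwrite("pics/w4raw.png",im);cv2.imwrite("pics/w4.png",cv2.resize(im[50:250,120:386],(798,600),interpolation=2))
print(s["orientation"],s["tcp_pos"])
print(proj(cam("wrist",s),[s["tcp_pos"]+[0,0,z] for z in(-.061,-.153)]))
E
```

```text
tcp [0.507  0.326  0.3066] t 6.05 F [-0.49 -0.29 -1.64] w 0.0255
tool cols [[-0.002, -0.972, 0.235], [-0.002, 0.235, 0.972], [-1.0, 0.002, -0.003]]
shift cm [-0.22  1.08 -8.7 ]
roll -179.8 or 0.2
[-0.43725915  0.55692058  0.437124    0.55458679] [0.50697394 0.32601655 0.30655102]
[[253.10828514 210.35906029]
 [253.30893966 182.56150049]]
```

View pics/w4.png

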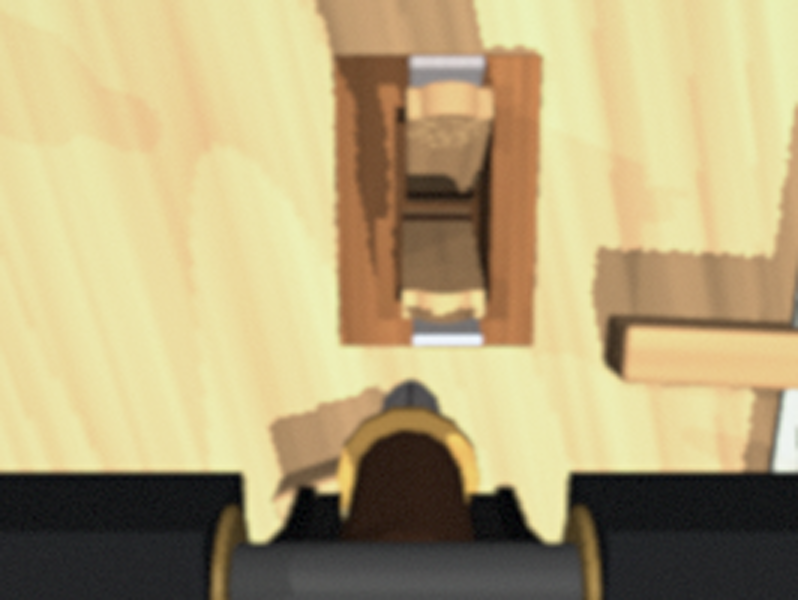

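The wrist view shows the caddy with both sticks and rules: rule outer tops at (447,57) and (447,345), opening x 400–490. The reamer tip is at (412,388), about 4 px off the calibration prediction, so I correct that bias.

```bash
python3 - <<'E'
from h import *
s=r.observe();c=cam("wrist",s);Rt=c[1]
Rt=R.from_quat(s["orientation"]).as_matrix()
def w(x,y,z):
    p=onz(c,np.array([120+x/3-3.6,50+y/3+3.1]),z);return p,(Rt.T@(p-s["tcp_pos"])*100).round(2)[1:]
pts=dict(ruleB=(447,57,.12),ruleA=(447,345,.12),stB_out=(450,85,.11),stB_in=(450,118,.107),stA_out=(445,318,.11),stA_in=(445,291,.107),open=(445,205,.078),gap=(440,209,.012),boardtop=(438,55,.01),boardbot=(437,345,.01))
for k,v in pts.items(): print(k,*w(*v))
T=cam("top")
for p,z in [((35,130),.12),((243,172),.12)]: print("top",onz(T,(110+p[0]/5,180+p[1]/5),z))
S=cam("scene")
E
```

```text
ruleB [0.4675842  0.21866674 0.12      ] [  1.26 -11.14]
ruleA [0.49110287 0.31859415 0.12      ] [ 1.34 -0.88]
stB_out [0.46799696 0.22693596 0.11      ] [  1.42 -10.33]
stB_in [0.47043734 0.23790745 0.107     ] [ 1.44 -9.2 ]
stA_out [0.48942966 0.30981104 0.11      ] [ 1.29 -1.77]
stA_in [0.48698839 0.29995105 0.107     ] [ 1.3  -2.78]
open [0.47850966 0.26872273 0.078     ] [ 1.38 -6.01]
gap [0.47909505 0.27127088 0.012     ] [ 1.37 -5.73]
boardtop [0.46360035 0.20219183 0.01      ] [  1.24 -12.8 ]
boardbot [0.49614158 0.3367278  0.01      ] [1.26 1.04]
top [0.48875413 0.31360199 0.12      ]
top [0.46650998 0.21712608 0.12      ]
```

>>> servo_tool --rows '[0, 0.5, -2, 0, -1, 0, 1, -4.2, 0, -1, 0, 1.35, -6, 0, -1, 0, 1.35, -6, 0, -1, 1.5, 1.35, -6, 0, -1, 1.5, 1.35, -6, 0, -1, 1.5, 1.35, -6, 0, -1]'

```text
clock: 6.8
tcp_pos: [0.4799, 0.2681, 0.2939]
orientation: [-0.436, 0.557, 0.436, 0.556]
wrist_force: [-0.1, 0.5, -1.3]
width: 0.0252
```

```bash
python3 - <<'E'
from h import *
s=r.observe();plan([.4785,.266,.29],[.971,-.238],s)
im=viewer.read_camera("wrist");sc=viewer.read_camera("scene")
A=cv2.resize(im[80:230,165:345],(480,400),interpolation=2);B=cv2.resize(sc[150:270,335:431],(320,400),interpolation=2)
cv2.imwrite("pics/w5.png",np.hstack([A,B]))
p=[s["tcp_pos"]+[0,0,z] for z in(-.061,-.153)]
print(proj(cam("scene"),p),proj(cam("wrist",s),p))
E
```

```text
tcp [0.4799 0.2681 0.2939] t 6.8 F [-0.09  0.53 -1.3 ] w 0.0252
tool cols [[-0.001, -0.971, 0.238], [-0.001, 0.238, 0.971], [-1.0, 0.0, -0.001]]
shift cm [ 0.39  0.09 -0.24]
roll 180.0 or -0.0
[[414.94642065 172.95487066]
 [403.11967798 196.73983126]] [[253.24442932 210.23028623]
 [253.54914332 182.32487243]]
```

View pics/w5.png

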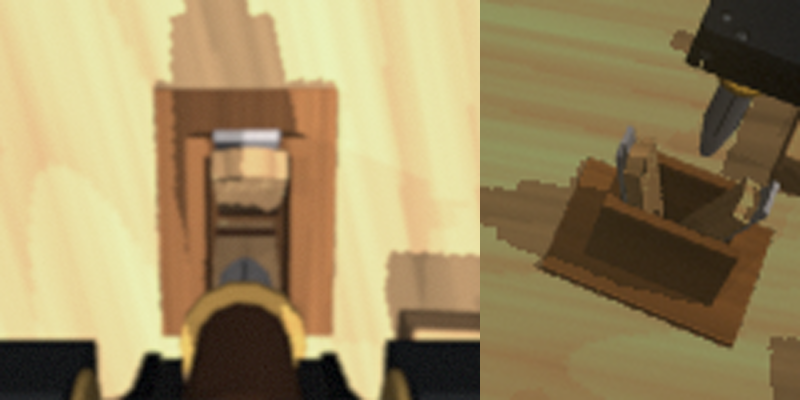

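Tip is at (245,260) over the V; caddy opening centre column 249. Feet gap about row 222.

```bash
python3 - <<'E'
from h import *
s=r.observe();c=cam("wrist",s);Rt=R.from_quat(s["orientation"]).as_matrix()
for x,y,z in [(250,222,.012),(246,85,.01),(246,335,.01),(250,130,.12),(249,222,.078)]:
    p=onz(c,np.array([165+x/2.667-3.6,80+y/2.667+3.1]),z);print(p.round(4),(Rt.T@(p-s["tcp_pos"])*100).round(2)[1:])
S=cam("scene")
for x,y,z in [(630,125,.12),(777,185,.12),(540,267,.01),(735,345,.01)]:print(onz(S,(335+(x-480)/3.333,150+y/3.333),z).round(4))
E
```

```text
[0.4797 0.2742 0.012 ] [0.2  0.52]
[0.4642 0.2023 0.01  ] [-0.01 -6.83]
[0.4978 0.3379 0.01  ] [-0.04  7.15]
[0.4667 0.2204 0.12  ] [ 0.17 -5.01]
[0.4777 0.2632 0.078 ] [ 0.13 -0.59]
[0.4537 0.2211 0.12  ]
[0.4787 0.318  0.12  ]
[0.5119 0.1868 0.01  ]
[0.5424 0.3242 0.01  ]
```

>>> servo_tool --rows '[2, 0.05, 0.05, 0, -1, 4.5, 0.05, 0.05, 0, -1, 6.5, 0.05, 0.05, 0, -1, 8, 0.05, 0.05, 0, -1, 9, 0.05, 0.05, 0, -1, 9, 0.05, 0.05, 0, -1, 9, 0.05, 0.05, 0, -1]'

```text
clock: 7.6
tcp_pos: [0.48, 0.2694, 0.2049]
orientation: [-0.437, 0.556, 0.436, 0.557]
wrist_force: [-0.0, -0.6, -1.1]
width: 0.0253
```

```bash
python3 - <<'E'
from h import *
s=r.observe();plan([.48,.268,.161],[.971,-.238],s)
im=viewer.read_camera("wrist");sc=viewer.read_camera("scene")
A=cv2.resize(im[80:230,165:345],(480,400),interpolation=2);B=cv2.resize(sc[150:270,335:431],(320,400),interpolation=2)
cv2.imwrite("pics/w6.png",np.hstack([A,B]))
E
```

```text
tcp [0.48   0.2694 0.2049] t 7.6 F [-0.02 -0.63 -1.14] w 0.0253
tool cols [[0.001, -0.971, 0.238], [0.001, 0.238, 0.971], [-1.0, -0.001, 0.001]]
shift cm [ 4.39 -0.03 -0.14]
roll -180.0 or 0.0
```

View pics/w6.png

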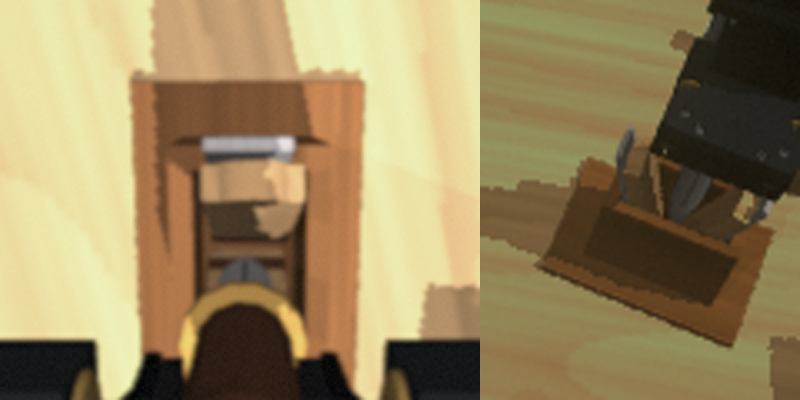

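Tip (245,262) is centred and between the sticks, no force yet. Lowering slowly.

>>> servo_tool --rows '[0.4, 0, 0, 0, -1, 0.8, 0, 0, 0, -1, 1.1, 0, 0, 0, -1, 1.4, 0, 0, 0, -1, 1.7, 0, 0, 0, -1, 2, 0, 0, 0, -1, 2, 0, 0, 0, -1]'

```text
clock: 8.4
tcp_pos: [0.4792, 0.2689, 0.1836]
orientation: [-0.436, 0.557, 0.436, 0.556]
wrist_force: [-0.1, 0.8, -1.9]
width: 0.0255
```

>>> servo_tool --rows '[0.1, 0, 0, 0, -1, 0.2, 0, 0, 0, -1, 0.3, 0, 0, 0, -1, 0.4, 0, 0, 0, -1, 0.5, 0, 0, 0, -1, 0.6, 0, 0, 0, -1, 0.6, 0, 0, 0, -1]'

```text
clock: 9.1
tcp_pos: [0.4794, 0.269, 0.178]
orientation: [-0.436, 0.556, 0.436, 0.556]
wrist_force: [0.2, -0.0, -1.4]
width: 0.0249
```

Tip now about z = 25 mm, no load yet. Continuing at 1 mm per row.

>>> servo_tool --rows '[0.1, 0, 0, 0, -1, 0.2, 0, 0, 0, -1, 0.3, 0, 0, 0, -1, 0.4, 0, 0, 0, -1, 0.5, 0, 0, 0, -1, 0.5, 0, 0, 0, -1]'

```text
clock: 9.7
tcp_pos: [0.4794, 0.269, 0.173]
orientation: [-0.436, 0.556, 0.436, 0.556]
wrist_force: [0.3, -0.0, -1.9]
width: 0.0251
```

>>> servo_tool --rows '[0.1, 0, 0, 0, -1, 0.2, 0, 0, 0, -1, 0.3, 0, 0, 0, -1, 0.4, 0, 0, 0, -1, 0.5, 0, 0, 0, -1, 0.5, 0, 0, 0, -1]'

```text
clock: 10.3
tcp_pos: [0.4795, 0.2691, 0.168]
orientation: [-0.436, 0.556, 0.436, 0.556]
wrist_force: [-0.0, 0.4, -0.3]
width: 0.025
```

>>> servo_tool --rows '[0.1, 0, 0, 0, -1, 0.2, 0, 0, 0, -1, 0.3, 0, 0, 0, -1, 0.4, 0, 0, 0, -1, 0.4, 0, 0, 0, -1]'

```text
clock: 10.8
tcp_pos: [0.4793, 0.269, 0.1639]
orientation: [-0.436, 0.557, 0.436, 0.556]
wrist_force: [0.1, 0.4, -0.5]
width: 0.0253
```

>>> servo_tool --rows '[0.1, 0, 0, 0, -1, 0.15, 0, 0, 0, -1, 0.2, 0, 0, 0, -1, 0.2, 0, 0, 0, -1]'

```text
clock: 11.2
tcp_pos: [0.4794, 0.269, 0.1621]
orientation: [-0.436, 0.556, 0.436, 0.556]
wrist_force: [0.2, -0.4, -0.8]
width: 0.0251
```

```bash
python3 - <<'E'
from h import *
s=r.observe();plan([.48,.268,.161],[.971,-.238],s)
im=viewer.read_camera("wrist");sc=viewer.read_camera("scene")
A=cv2.resize(im[80:230,165:345],(480,400),interpolation=2);B=cv2.resize(sc[150:270,335:431],(320,400),interpolation=2)
cv2.imwrite("pics/w7.png",np.hstack([A,B]))
E
```

```text
tcp [0.4794 0.269  0.1621] t 11.2 F [ 0.25 -0.42 -0.79] w 0.0251
tool cols [[-0.0, -0.971, 0.238], [-0.0, 0.238, 0.971], [-1.0, 0.0, -0.0]]
shift cm [ 0.11 -0.08 -0.09]
roll 180.0 or -0.0
```

View pics/w7.png

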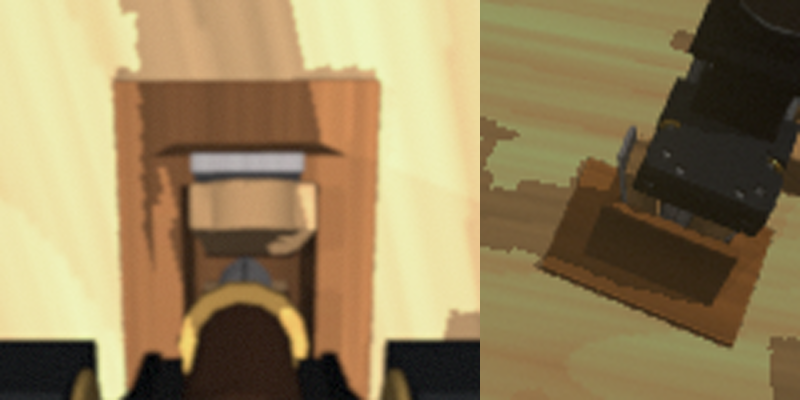

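Sticks and rule are still standing; the reamer is between them, tip estimated 1 mm above the floor. A touch further to feel the floor.

>>> servo_tool --rows '[0.05, 0, 0, 0, -1, 0.1, 0, 0, 0, -1, 0.1, 0, 0, 0, -1]'

```text
clock: 11.6
tcp_pos: [0.4794, 0.2691, 0.1611]
orientation: [-0.436, 0.556, 0.436, 0.556]
wrist_force: [-0.2, -0.4, 0.1]
width: 0.0251
```

>>> servo_tool --rows '[0.05, 0, 0, 0, -1, 0.1, 0, 0, 0, -1, 0.1, 0, 0, 0, -1]'

```text
clock: 11.9
tcp_pos: [0.4797, 0.2692, 0.1607]
orientation: [-0.437, 0.556, 0.436, 0.557]
wrist_force: [-0.8, -0.3, 3.1]
width: 0.025
```

Floor contact is felt (3 N). Release, then lift straight up.

>>> servo_tool --rows '[0, 0, 0, 0, -0.2, 0, 0, 0, 0, 0.1, 0, 0, 0, 0, 0.3, 0, 0, 0, 0, 0.6, 0, 0, 0, 0, 0.6, 0, 0, 0, 0, 0.6, 0, 0, 0, 0, 0.6, 0, 0, 0, 0, 0.6]'

```text
clock: 12.7
tcp_pos: [0.4794, 0.2691, 0.1602]
orientation: [-0.436, 0.556, 0.436, 0.556]
wrist_force: [-0.1, 0.4, 0.0]
width: 0.069
```

>>> servo_tool --rows '[-0.5, 0, 0, 0, 0.6, -1.5, 0, 0, 0, 0.6, -3, 0, 0, 0, 0.6, -5.5, 0, 0, 0, 0.6, -9, 0, 0, 0, 0.6, -13, 0, 0, 0, 0.6, -15, 0, 0, 0, 0.6, -15, 0, 6, 0, 0.6]'

```text
clock: 13.5
tcp_pos: [0.4922, 0.3155, 0.3178]
orientation: [-0.435, 0.553, 0.436, 0.561]
wrist_force: [1.7, 0.8, 0.2]
width: 0.0697
```

>>> servo_tool --rows '[0, 0, 4, 0, 0.6, 0, 0, 6, 0, 0.6, 0, 0, 6, 0, 0.6, 0, 0, 6, 0, 0.6]'

```text
clock: 13.9
tcp_pos: [0.5055, 0.3759, 0.3104]
orientation: [-0.437, 0.556, 0.436, 0.556]
wrist_force: [1.0, 0.8, -0.3]
width: 0.0695
```

```bash
python3 - <<'E'
from h import *
s=r.observe();plan([.48,.268,.161],[.971,-.238],s)
im=viewer.read_camera("wrist");sc=viewer.read_camera("scene")
A=cv2.resize(im[40:230,141:369],(480,400),interpolation=2);B=cv2.resize(sc[150:270,335:431],(320,400),interpolation=2)
cv2.imwrite("pics/w8.png",np.hstack([A,B]))
c=[[.4794,.269,.18],[.4794,.269,.106]]
print((proj(cam("scene"),c)-[335,150])*3.333+[480,0],(proj(cam("wrist",s),c)+[3.6,-3.1]-[141,40])*2.105)
E
```

```text
tcp [0.5055 0.3759 0.3104] t 13.9 F [ 1.01  0.76 -0.31] w 0.0695
tool cols [[-0.0, -0.971, 0.238], [-0.0, 0.238, 0.971], [-1.0, 0.0, -0.0]]
shift cm [ 14.94  -0.09 -11.08]
roll -180.0 or 0.0
[[724.53543884 123.19204966]
 [695.04844593 182.33854327]] [[243.68247492  43.65326832]
 [244.23392409  68.89746389]]
```

View pics/w8.png

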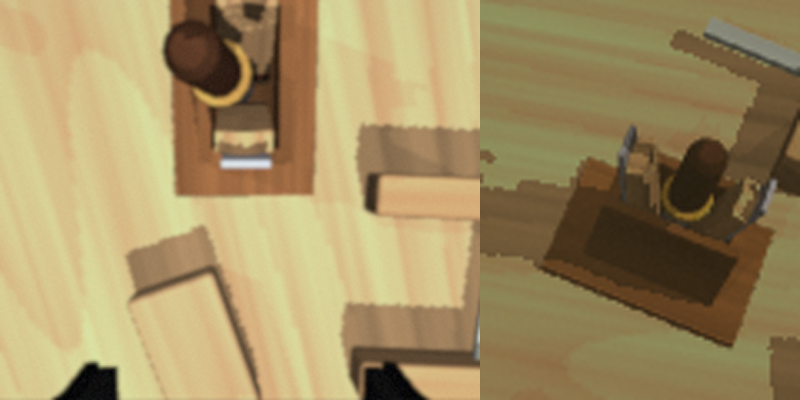

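The reamer stands released, leaning about 8° on the long wall (handle top at (192,45) versus (243,44) if upright). Both sticks and both rules stand, in wrist (245,140)/(245,20) and scene (645,165)/(745,200). I'll check it is at rest, then hand in.

```bash
python3 - <<'E'
from h import *
a=viewer.read_camera("scene")
for _ in range(8): b=viewer.read_camera("scene")
d=cv2.absdiff(a,b)[150:270,335:431];print("diff",d.mean(),np.percentile(d,99.5),d.max())
print(r.observe()["clock"]);print(r.close_job())
E
```

```text
diff 0.8359085648148148 4.0 44
14.45
the job is handed in; nothing more can be done
None
```

The reamer is in the caddy between the two sticks, released with its point on the floor, and the job was handed in at 14.5 s.

I gripped it by the handle, lifted it clear of the stand, centred it over the V and lowered it slowly. The wrist force changed by no more than about 1 N in the readings between steps until about 3 N was felt as the point met the floor. I then let go and backed the gripper away.

**Last checks**
- **Reamer:** it leans about 8° against the caddy's long wall, against a limit of about 25°. By estimate its point is within 1–2 mm of where I released it.
- **Sticks and rules:** both sticks and both rules are still standing in the scene and wrist views. I judged this by eye and did not measure the sticks' angles.
- **At rest:** two pictures taken 0.4 s apart showed only noise over the caddy (mean difference 0.8, 99.5th percentile 4). The single highest difference was 44, which I did not trace.

**Disagreement:** the wrist camera was off by about 4 pixels from its calibration compared with the fixed cameras. I corrected for it using the reamer's own tip.

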